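# Find the high spot of a scooter wheel with a dial gauge

## Task

Slide the dial gauge in along its bar until its roller presses on the scooter wheel's tyre and the needle stands about half way round the dial, then let go of it. Turn the wheel gently by hand through at least one full turn, keeping the roller on the tyre throughout, to find the tyre's highest spot, and leave the wheel standing still with that spot under the roller. Do not run the gauge to the end of its travel, and leave the other things on the desk alone.

Things in the scene. Friction and masses are not known exactly. Their poses are not given: they have to be found in the camera images.
- wheel_axis (a point): Centre of the scooter wheel, on its upright axle, 63 mm above the desk, half-way up the wheel, which lies flat on a truing rig (an 80 mm wide aluminium bar, top 30 mm above the desk). Fixed to the rig: its y axis points level along the bar from the axle to the gauge, its z axis up. The wheel is 30 mm thick (48 to 78 mm above the desk), hub radius 18 mm, rim inner radius 80 mm.
- axle_end (a point): Top end of the wheel's axle, 92 mm above the desk, above a steel nut of 10 mm radius.
- tyre_side (a point): Point at the wheel's edge that faces the gauge, 100 mm from the axis; it does not turn. The black tyre is out of round: one highest spot 2.5 mm over its general 100 mm radius, a lesser one about half as tall and a low spot 0.8 mm deep, all smooth and 80 to 100 degrees wide. Where they lie on the wheel is unknown and differs each time.
- wheel_spoke (a point): Middle of one of the three green spokes, 50 mm from the axis, 63 mm above the desk; it goes round with the wheel, its x axis outwards along the spoke. The others lie 120 and 240 degrees round. Spokes are 18 mm wide and 52 to 74 mm above the desk. Between them are open windows, 18 to 80 mm off the axis, with only the bar below.
- wheel (a joint): Angle of the wheel about its upright axle, rad, counter-clockwise from above positive, without stops; starts within 0.1 of 0. The bearing is snug: turning it takes about 0.07 to 0.12 N m (1 to 3 N at 50 mm), and the wheel stays where it is left.
- gauge_handle (a point): Point 72 mm above the desk on the gauge's black handle, an upright block 14 mm wide across the bar, 24 mm long along it, top 92 mm above the desk. Its foot is 56 mm wide, top 47 mm above the desk. It moves with the gauge along the bar, to the wheel along the negative y axis of wheel_axis, 50 mm in all. The slide is stiff (8 N) and stays where it is left against the gauge's spring.
- dial_centre (a point): Centre of the gauge's round white dial, 73 mm across, facing up, 73 mm above the desk (black bezel 77 mm), 61 mm before the handle; moves with the gauge. Its 24 marks are 0.5 mm of roller travel each. The thick blue mark (0) is on the handle side, the thick green mark (half way) on the wheel side.
- gauge_roller (a point): Centre of the brass roller (radius 6 mm) at the end of the gauge's sprung plunger, 63 mm above the desk, on the line from the axle to the handle. The spring presses it towards the wheel with 1.5 N (out) to 3.3 N (fully in, 12 mm). At the start it is free, 9 to 34 mm clear of the tyre.
- needle (a joint): Angle of the red needle, rad: 0 with the roller free (needle on the blue mark), growing clockwise from above as the roller is pressed in, one turn (6.28) for the full 12 mm of travel, so 0.524 rad to the mm; half way is 3.14, on the green mark. A higher spot of the tyre gives a larger angle.
- mug: White mug, 82 mm wide, 96 mm tall; bystander. Origin at the centre of its underside.
- phone: Phone lying flat, 148 x 72 x 9 mm; bystander. Origin at the centre of its underside.
- oil_bottle: Small yellow oil bottle, 44 mm wide, 125 mm tall; bystander. Origin at the centre of its underside.
- parts_tray: Blue tray of bearings and bolts, 150 x 100 x 28 mm; bystander. Origin at the centre of its underside.
- spanner: Steel spanner, 180 mm long, 8 mm thick, lying flat; bystander. Origin at the middle of its underside.
- screwdriver: Orange screwdriver, 200 mm long, 26 mm thick, lying; bystander. Origin at the middle of its underside.
- bearing: Steel bearing lying flat, 32 mm wide, 10 mm thick; bystander. Origin at the centre of its underside.

How it is judged:
On the way, in this order (a step that is already met when the one before it is completed fails the run):
1. the gauge is slid in until its roller presses on the tyre with the needle about half way round (4.5 to 7.5 mm of its 12 mm), and the handle is let go (value of joint needle between 2.356 and 3.927 rad and horizontal distance between gauge_roller and wheel_axis below 0.1095 m and contact force between the fingers and anything else below 0.2 N), for 0.2 s.
2. the wheel has been turned through one full turn, either way ((value of joint wheel above 6.1 rad or value of joint wheel below -6.1 rad)), for 0.1 s.
At the end, for the whole second after the job is handed in: The wheel stands still with the roller pressed on the tyre's highest spot: within 0.5 mm of the highest reading the tyre gives, the gauge still pressed in by 1 mm or more (horizontal distance between gauge_roller and wheel_axis between 0.108 and 0.1095 m and value of joint needle above 0.5 rad and velocity of joint wheel between -0.05 and 0.05 rad/s); the robot touches nothing.
It fails at once if the gauge is run to the end of its travel (beyond 11.5 mm of 12) (value of joint needle above 6.02 rad).
It fails at once if the wheel is turned away from its start with the roller off the tyre (value of joint needle below 0.08 rad and (value of joint wheel above 0.6 rad or value of joint wheel below -0.6 rad)).
It fails at once if the wheel is pushed harder than 25 N (contact force between the fingers and wheel above 25 N).
It fails at once if a bystander is moved more than 30 mm (distance of any of mug, phone, oil_bottle, parts_tray, spanner, screwdriver, bearing from where it was at the start of the episode above 0.03 m).
It also fails if it takes over 72 s, if anything falls off the work surface, if the arm or the gripper's body presses on something with over 40 N, if the wrist force passes 120 N, or if a joint passes its speed limit or range.

## Robot

A 6-joint arm with a two-finger parallel gripper is mounted at the origin on the work surface. World frame = base frame: x ahead of the robot, y to its left, z up, the work surface at z = 0. Lengths are in m, angles in rad, forces in N, time in s.
With the tool pointing down it reaches from about 0.375 to 0.9 m from the base axis. Payload 3.1 kg.
Tool frame: the origin (TCP) lies midway between the tips of the shut fingers; the grasp point (between the pads) lies 19 mm behind it; x points along the fingers, z is the direction in which the jaws open and shut, and the axes are right-handed (so a half turn about x gives the same grasp; the last joint's range is limited). The gripper opens to 85 mm and grips with 20 to 120 N. Pads are 22 mm wide; open, the fingers measure 114 mm over their backs; the gripper's body (76 mm by 85 mm) begins 54 mm behind the grasp point. The pads swing forward as they close: fully open they stand 13 mm farther back than shut.
Start: joints at [1, 0.527, 1.433, -0, 1.181, -0.178], TCP at [0.239, 0.578, 0.231] pointing down, gripper open.
Joint ranges: [-3.08, 3.08], [-0.75, 2.2], [0.22, 2.44], [-1.43, 4.57], [0, 2.65], [-2.85, 2.85]. Speed limits (rad/s): [2.79, 2.79, 3.14, 3.14, 3.14, 3.14].

## Interface

Orientations are given as a rotation vector (axis times angle).
In Python, from station import r gives the robot as it stands. Calls block until the motion is done:
- r.move_pose(position, orientation): joint-space move of the TCP to a pose.
- r.movel(position, frame=None, velocity=0.15, stop_force=None): straight line of the TCP; frame=None keeps the orientation; velocity is the mean speed in m/s. With stop_force (N) it stops when the force on the tool has changed by that much, and returns True; else False.
- r.movej(angles): joint-space move.
- r.move_gripper(opening, squeeze=None): finger opening in m; squeeze is the grip in N (None keeps the last); returns when the fingers have stopped.
- r.pause(seconds).
- r.inverse_kinematics(position, orientation): joint angles nearest the present ones, or None.
- r.read_state(): the state.
- r.snapshot(name): name is "side" or "top"; returns a dict with "image" (384x512x3 uint8, blue, green, red), "fov_y" (degrees; the focal length in pixels is half the picture's height over the tangent of half this angle, whatever the lens; pixels are square), "cx", "cy" (the principal point, pixels), "dist" ([k1, k2, p1, p2, k3] as OpenCV has them; the pictures are not rectified), "world_from_camera" (4x4, takes a point from camera to world coordinates). Camera axes: x right, y up, looking along -z (the intrinsics and any distortion apply to the point x, -y, -z); pixel columns grow to the right and rows downward; lengths in m; the calibration is good to about 2 mm. A picture is of the moment at which its call begins. There is no depth.
A pose or a line that the arm cannot do raises r.PlanningError and nothing moves.
- r.close_job(): hands the job in, once; it reports no verdict.
Trained networks look in the newest picture that a camera, given by its name, has taken for a name from the list of things; names that differ only in an ending like _2 or _b are one class to them, and where a whole thing is asked for, a point or a joint stands for the part that bears it (a point fixed in the world has none). Each returns a list of dicts, best first, with "p" (0 to 1); they miss things now and then, are a little off and sometimes report something else, mostly with a low value. They report only what shows in the picture. A call takes as long as a camera call.
- r.recognise(camera, query): "xy" ([column, row] in pixels, amid what is visible of it).
- r.place_of(camera, query): "xy" ([column, row] in pixels: a listed point, or the origin of a listed thing).
The state is a dict: "time_s": time; "q": joint angles; "qvel": joint speeds; "joint_torque": joint torques, N m; "ee_pos": TCP position; "eef_rot": TCP orientation; "force": force on the tool from outside, world axes, zero at the start; "wrist_torque": the same for the moment, N m; "grip_width": finger opening in m.
Only numpy, scipy, OpenCV 4.12 (cv2) and the standard library are available. Lean on these libraries where they do the work, as an engineer would, in place of code of your own. Each camera call takes 0.05 s, during which the arm holds its last target. There are 200 camera calls.

## Working session

There is one attempt and no reset: what is moved stays moved. The work goes in short steps, each a Python script; the robot and the scene stay as the last script left them, time stands still between calls to the robot, and variables do not carry over. Pictures are saved under pics/ and viewed, about 8 in all and at most 12, crops included, and the job is handed in when it is done.

```bash
mkdir -p pics; ls; cat > h.py <<'E'
from station import r
import numpy as np, cv2
def K(s):
    h,w=s["image"].shape[:2]; f=h/2/np.tan(np.radians(s["fov_y"]/2))
    return np.array([[f,0,s["cx"]],[0,f,s["cy"]],[0,0,1.]])
def to_world(s,px,z):
    n=cv2.undistortPoints(np.array([[px]],float),K(s),np.array(s["dist"],float))[0,0]
    T=np.array(s["world_from_camera"]); d=T[:3,:3]@np.array([n[0],-n[1],-1]); o=T[:3,3]
    return o+d*(z-o[2])/d[2]
def to_px(s,P):
    T=np.linalg.inv(np.array(s["world_from_camera"])); P=np.atleast_2d(P)
    c=P@T[:3,:3].T+T[:3,3]; c=c*[1,-1,-1]
    return cv2.projectPoints(c,np.zeros(3),np.zeros(3),K(s),np.array(s["dist"],float))[0][:,0]
Z=dict(wheel_axis=.063,axle_end=.092,tyre_side=.063,wheel_spoke=.063,gauge_handle=.072,dial_centre=.073,gauge_roller=.063,mug=0,phone=0,oil_bottle=0,parts_tray=0,spanner=0,screwdriver=0,bearing=0)
E
python3 - <<'E'
from h import *
for c in("top","side"):
    s=r.snapshot(c); cv2.imwrite(f"pics/{c}0.png",s["image"])
    print(c,np.round(np.array(s["world_from_camera"]),3).tolist(),s["fov_y"])
    for k,z in Z.items():
        for d in r.place_of(c,k)[:2]:
            print(k,round(d["p"],2),np.round(d["xy"],1),np.round(to_world(s,d["xy"],z),4))
E
```

```text
pics
top [[0.01, 0.997, -0.078, 0.486], [-1.0, 0.009, -0.009, -0.04], [-0.008, 0.078, 0.997, 1.021], [0.0, 0.0, 0.0, 1.0]] 56.75206052874365
wheel_axis 0.71 [288.7 183.1] [ 0.5898 -0.1263  0.063 ]
axle_end 0.57 [291.5 178.6] [ 0.5987 -0.1311  0.092 ]
tyre_side 0.65 [254.4 179.2] [ 0.5996 -0.0333  0.063 ]
wheel_spoke 0.91 [288.4 162.3] [ 0.6468 -0.1255  0.063 ]
wheel_spoke 0.63 [195.4 174. ] [0.6126 0.1275 0.063 ]
gauge_handle 0.67 [196.9 175.2] [0.6082 0.1218 0.072 ]
dial_centre 0.81 [213.6 174.2] [0.6111 0.0765 0.073 ]
gauge_roller 0.36 [240.4 177.8] [0.6032 0.0047 0.063 ]
gauge_roller 0.21 [103.1 231.3] [0.4536 0.3783 0.063 ]
phone 0.67 [126.8 159.4] [0.6629 0.3431 0.    ]
oil_bottle 0.73 [389.1 177.7] [ 0.6154 -0.4254  0.    ]
parts_tray 0.87 [411.5 218.1] [ 0.4982 -0.4895  0.    ]
spanner 0.88 [333.  262.2] [ 0.3712 -0.2592  0.    ]
screwdriver 0.78 [193.2 123.3] [0.7714 0.1489 0.    ]
bearing 0.53 [269.3 260.3] [ 0.3754 -0.0775  0.    ]
side [[0.836, 0.384, -0.391, -0.009], [-0.548, 0.6, -0.582, -0.891], [0.011, 0.702, 0.712, 1.131], [0.0, 0.0, 0.0, 1.0]] 48.07231794861874
wheel
[... 368 characters left out ...]
0.0583 0.073 ]
dial_centre 0.56 [275.1 158.7] [0.7389 0.0819 0.073 ]
gauge_roller 0.73 [335.1 280.4] [ 0.5816 -0.4467  0.063 ]
mug 0.91 [168.9 154.8] [0.4423 0.4005 0.    ]
phone 0.93 [222.8 146.3] [0.6534 0.3292 0.    ]
phone 0.6 [337.3 284. ] [ 0.6136 -0.4343  0.    ]
oil_bottle 0.91 [336.2 281.1] [ 0.6177 -0.4243  0.    ]
parts_tray 0.87 [316.4 315.5] [ 0.4918 -0.4829  0.    ]
spanner 0.82 [240.  276.1] [ 0.3778 -0.2463  0.    ]
spanner 0.4 [262.8 188.1] [0.6551 0.037  0.    ]
screwdriver 0.6 [274.4 162.1] [0.7763 0.1337 0.    ]
screwdriver 0.19 [289.1 202.8] [ 0.6929 -0.0767  0.    ]
bearing 0.49 [315.3 314.1] [ 0.4919 -0.4776  0.    ]
bearing 0.48 [215.8 243.8] [ 0.3776 -0.0958  0.    ]
```

```bash
python3 - <<'E'
import cv2,numpy as np
a=cv2.imread("pics/top0.png")[110:260,160:360]; b=cv2.imread("pics/side0.png")[120:270,200:330]
cv2.imwrite("pics/c0.png",np.hstack([cv2.resize(a,None,fx=2.4,fy=2.4,interpolation=2),cv2.resize(b,None,fx=2.4,fy=2.4,interpolation=2)]))
E
```

```text
(no output)
```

View pics/c0.png

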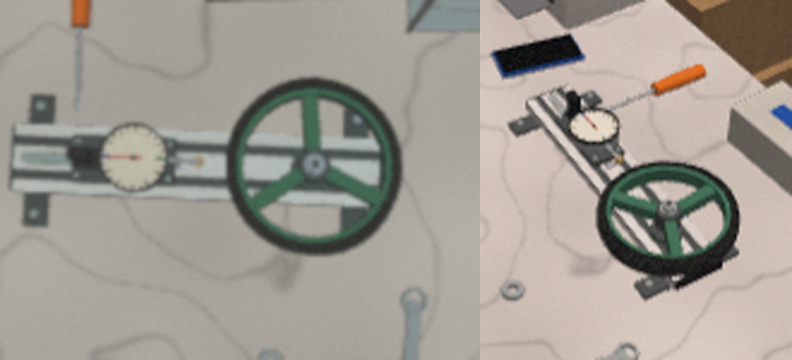

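View pics/top0.png

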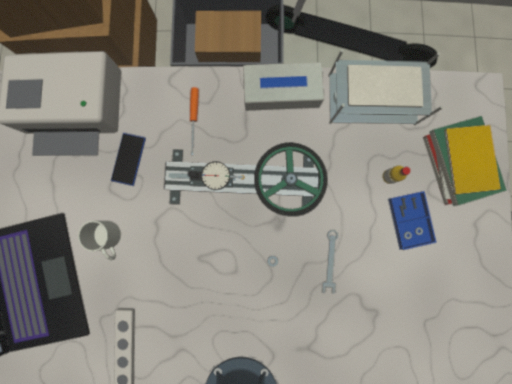

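```bash
cat >> h.py <<'E'
def rect(s,c,z,half,res=.0005):
    a=np.arange(-half,half,res); X,Y=np.meshgrid(a,a)   # col->+x, row->+y world
    p=to_px(s,np.c_[X.ravel()+c[0],Y.ravel()+c[1],np.full(X.size,z)]).reshape(*X.shape,2).astype(np.float32)
    return cv2.remap(s["image"],p[...,0],p[...,1],cv2.INTER_LINEAR)
def circle(s,c,z,R,half,tol=.003,res=.0005):
    g=cv2.cvtColor(rect(s,c,z,half,res),cv2.COLOR_BGR2GRAY)
    h=cv2.HoughCircles(g,cv2.HOUGH_GRADIENT_ALT,1.5,500,param1=100,param2=.3,minRadius=int((R-tol)/res),maxRadius=int((R+tol)/res))
    return None if h is None else (np.array(c[:2])+h[0,0,:2]*res-half, h[0,0,2]*res)
def needle(s,c,u):
    """dial centre c (xy), u unit vector axle->handle; returns angle, score"""
    th=np.radians(np.arange(0,360,1.)); b=np.arctan2(u[1],u[0]); rr=np.arange(.008,.027,.001)
    A=b-th[:,None]; P=np.stack([c[0]+rr*np.cos(A),c[1]+rr*np.sin(A),np.full(A.shape,.0745)+0*rr],-1)
    p=to_px(s,P.reshape(-1,3)).reshape(*A.shape,2).astype(np.float32)
    im=cv2.remap(s["image"].astype(np.float32),p[...,0],p[...,1],cv2.INTER_LINEAR)
    red=np.clip(im[...,2]-np.maximum(im[...,1],im[...,0]),0,None).mean(1)
    i=red.argmax(); k=np.arange(-25,26); w=red[(i+k)%360]; w=np.clip(w-.3*w.max(),0,None)
    return np.radians((i+(w*k).sum()/max(w.sum(),1e-9))%360), red[i]
E
python3 - <<'E'
from h import *
from scipy.optimize import least_squares
print(r.read_state()["eef_rot"],r.read_state()["time_s"])
S={c:r.snapshot(c) for c in("top","side")}
obs=[]
for c in S:
    for k in("wheel_axis","axle_end","tyre_side","gauge_handle","dial_centre","gauge_roller"):
        d=r.place_of(c,k)
        if d and d[0]["p"]>.3: obs.append((c,k,np.array(d[0]["xy"])))
obs+=[("top","dial_centre",np.array([215.4,175])),("top","axle_end",np.array([291.2,178.3])),("top","gauge_roller",np.array([242.9,177.1]))]
def pt(v,k):
    u=np.array([-np.sin(v[2]),np.cos(v[2])]); t=dict(wheel_axis=0,axle_end=0,tyre_side=.1,gauge_handle=v[3]+.061,dial_centre=v[3],gauge_roller=v[4])[k]
    return np.r_[v[:2]+t*u,Z[k]]
f=lambda v:np.concatenate([to_px(S[c],pt(v,k))[0]-x for c,k,x in obs])
o=least_squares(f,[.597,-.128,-.06,.2,.127],loss="soft_l1",x_scale=.01)
v=o.x; print(np.round(v,4))
for (c,k,x),e in zip(obs,f(v).reshape(-1,2)): print(c,k,e.round(1))
for c in S:
    print(c,"dial",circle(S[c],pt(v,"dial_centre"),.075,.0365,.05), "tyre",circle(S[c],v[:2],.076,.1,.13,.006), "rim", circle(S[c],v[:2],.078,.08,.13,.004))
    u=np.array([-np.sin(v[2]),np.cos(v[2])]); print(needle(S[c],pt(v,"dial_centre"),u))
a=cv2.resize(rect(S["top"],pt(v,"dial_centre"),.0745,.06),(380,380)); b=cv2.resize(rect(S["top"],v[:2],.076,.12),(380,380))
for m in(a,b): cv2.circle(m,(190,190),3,(255,0,255),1)
cv2.circle(a,(190,190),int(.0365/.12*380),(255,0,255),1); cv2.circle(b,(190,190),int(.1/.24*380),(255,0,255),1)
cv2.imwrite("pics/r0.png",np.hstack([a,b]))
E
```

```text
[-0.91592713  1.3694492   0.9159413 ] 1.5
[ 0.6002 -0.1298 -0.0541  0.1961  0.1275]
top wheel_axis [-0.8 -0.1]
top tyre_side [1.  0.3]
top gauge_handle [-0.5  1.3]
top dial_centre [-73.   -5.6]
top gauge_roller [-146.1    0.8]
side wheel_axis [-0.5  0.7]
side axle_end [-0.8 -0.5]
side tyre_side [0.3 2.7]
side gauge_handle [-1.4  2.5]
side dial_centre [1.7 0.3]
side gauge_roller [16.1 26.6]
top dial_centre [ 2.1 -0.7]
top axle_end [-0.2 -0.3]
top gauge_roller [ 0.1 -0.7]
top dial (array([0.61031981, 0.0715529 ]), np.float32(0.03667217)) tyre None rim NoneTraceback (most recent call last):
  File "<stdin>", line 20, in <module>
  File "h.py", line 27, in needle
    p=to_px(s,P.reshape(-1,3)).reshape(*A.shape,2).astype(np.float32)
      ~~~~~~~~~~~~~~~~~~~~~~~~~~~~~~~~^^^^^^^^^^^^
ValueError: cannot reshape array of size 13680 into shape (360,1,2)
```

```bash
sed -i 's/P=np.stack(\[c\[0\]+rr\*np.cos(A),c\[1\]+rr\*np.sin(A),np.full(A.shape,.0745)+0\*rr\],-1)/X=c[0]+rr*np.cos(A); P=np.stack([X,c[1]+rr*np.sin(A),0*X+.0745],-1)/; s/\*A.shape,2/*X.shape,2/' h.py
cat >> h.py <<'E'
axis=np.array([.6002,-.1298]); phi=-.0515; u=np.array([-np.sin(phi),np.cos(phi)])
E
python3 - <<'E'
from h import *
dc=np.array([.6103,.0716])
S={c:r.snapshot(c) for c in("top","side")}
for c in S: print(c,needle(S[c],dc,u),circle(S[c],dc,.075,.0365,.05,.004))
def show(s,c,z,half,R):
    m=cv2.resize(rect(s,c,z,half),(380,380)); cv2.circle(m,(190,190),3,(255,0,255),1); cv2.circle(m,(190,190),int(R/half*190),(255,0,255),1); return m
cv2.imwrite("pics/r0.png",np.hstack([np.vstack([show(S[c],dc,.0745,.06,.0365)[40:330] for c in S]),np.vstack([show(S[c],axis,.076,.12,.1)[45:335] for c in S])]))
E
```

```text
top (np.float64(6.145403237964737), np.float32(35.25329)) (array([0.60905, 0.07035]), np.float32(0.036389016))
side (np.float64(6.17374597271839), np.float32(52.660156)) (array([0.6083, 0.0756]), np.float32(0.035154663))
```

View pics/r0.png

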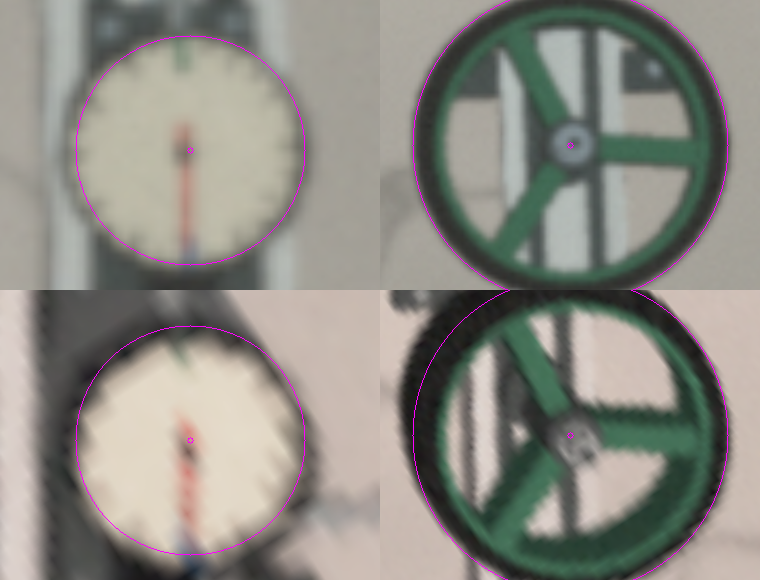

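```bash
cat >> h.py <<'E'
axis=np.array([.6008,-.130]); phi=-.045; u=np.array([-np.sin(phi),np.cos(phi)]); dc0=np.array([.6087,.071])
from scipy.spatial.transform import Rotation as Rn
def ori(sgn=1):
    x=np.array([0,0,-1.]); z=sgn*np.array([np.cos(phi),np.sin(phi),0]); return Rn.from_matrix(np.c_[x,np.cross(z,x),z]).as_rotvec()
def bar(d,z): return np.r_[axis+d*u,z]
def state(): s=r.read_state(); return round(s["time_s"],2),np.round(s["ee_pos"],4),np.round(s["force"],1)
E
python3 - <<'E'
from h import *
for g in(1,-1):
    for P in(bar(.3,.15),np.r_[axis+[-.05,0],.15]): 
        q=r.inverse_kinematics(P,ori(g)); print(g,None if q is None else np.round(q,2))
q1=r.inverse_kinematics(bar(.3,.15),ori(1)); q2=r.inverse_kinematics(bar(.3,.15),ori(-1))
g=1 if q2 is None or (q1 is not None and abs(q1[5])<abs(q2[5])) else -1
print(g); r.move_gripper(0,60); r.move_pose(bar(.3,.15),ori(g)); 
r.movel(bar(.3,.064)); print(state())
hit=r.movel(bar(.27,.064),velocity=.03,stop_force=4); print(hit,state(), (np.array(r.read_state()["ee_pos"])[:2]-axis)@u)
E
```

```text
1 [ 0.09  0.64  1.47 -0.    1.03  0.14]
1 [-0.43  0.56  1.66  0.    0.93 -0.38]
-1 None
-1 [-0.43  0.56  1.66  0.    0.93  2.76]
1
(5.81, array([0.6149, 0.1701, 0.0645]), array([ 0.6,  0.4, -0.2]))
True (6.39, array([0.6135, 0.1554, 0.0639]), array([-0.7,  0.1,  0.5])) 0.28563754173031763
```

```bash
python3 - <<'E'
from h import *
def look(tag,push):
    dc=dc0-push*u; o=[]
    for c in("top","side"):
        s=r.snapshot(c); cv2.imwrite(f"pics/{tag}_{c}.png",s["image"]); n,w=needle(s,dc,u); o.append((round(float(n),2),round(float(w))))
    print(tag,state(),o); return o
d=.2856
for k,p in enumerate((.016,.020)):
    r.movel(bar(d-p,.064),velocity=.04); look(f"p{k}",p)
for c in("top","side"):
    s=r.snapshot(c); P=r.place_of(c,"dial_centre"); print([np.round(to_world(s,x["xy"],.073),4) for x in P[:1]])
a=[cv2.resize(rect(r.snapshot(c),dc0-.02*u,.0745,.06),(380,380)) for c in("top","side")]
cv2.imwrite("pics/p.png",np.hstack(a))
E
```

```text
p0 (7.06, array([0.6126, 0.141 , 0.0636]), array([-0.4,  5.3, -0.4])) [(6.27, 47), (0.02, 68)]
p1 (7.41, array([0.6124, 0.1373, 0.0636]), array([ 0.9,  6.5, -0.5])) [(6.27, 50), (0.05, 65)]
[array([0.6145, 0.0628, 0.073 ])]
[array([0.623 , 0.0547, 0.073 ])]
```

View pics/p.png

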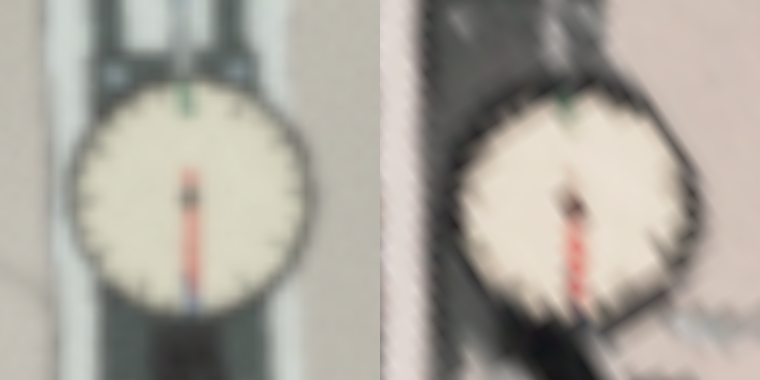

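```bash
python3 - <<'E'
from h import *
p=.020; d=.2856; first=None
while p<.045:
    p+=.002; r.movel(bar(d-p,.064),velocity=.03)
    act=d-(np.array(r.read_state()["ee_pos"])[:2]-axis)@u
    s=r.snapshot("top"); n,w=needle(s,dc0-act*u,u); n=n if n<6 else n-2*np.pi
    s2=r.snapshot("side"); n2,_=needle(s2,dc0-act*u,u)
    print(round(p,3),round(act,4),round(n,2),round(n2%6.283,2),state()[0])
    if n>2.75: break
r.movel(bar(d-act+.02,.064)); r.pause(.4)
for c in("top","side"): print(needle(r.snapshot(c),dc0-act*u,u),state())
E
```

```text
0.022 0.0198 -0.02 0.04 8.06
0.024 0.0218 -0.02 0.04 8.41
0.026 0.0237 -0.02 0.05 8.76
0.028 0.0254 0.37 0.33 9.11
0.03 0.0271 1.22 1.08 9.46
0.032 0.0289 2.18 2.0 9.81
0.034 0.0308 3.18 3.11 10.16
(np.float64(3.1654222202417754), np.float32(44.291634)) (10.92, array([0.6132, 0.144 , 0.064 ]), array([ 0.2, -0.6,  0. ]))
(np.float64(3.103739161162025), np.float32(50.635487)) (10.97, array([0.6132, 0.1441, 0.064 ]), array([ 0.1, -0.5, -0.2]))
```

```bash
cat >> h.py <<'E'
dc=dc0-.0308*u; RF=.050
def fin(a,z=.055): return np.r_[axis+RF*np.array([np.cos(np.radians(a)),np.sin(np.radians(a))]),z]
def rd():
    n,w=needle(r.snapshot("top"),dc,u); n2,w2=needle(r.snapshot("side"),dc,u); return n,w,n2,w2
E
python3 - <<'E'
from h import *
import json
r.movel(bar(.275,.15)); r.move_pose(fin(185,.15),ori(1)); r.movel(fin(185)); print(state())
log=[];a=185
while a<600:
    a+=15; hit=r.movel(fin(a),velocity=.06,stop_force=12)
    e=np.array(r.read_state()["ee_pos"])[:2]-axis
    n,w,n2,w2=rd(); aa=np.degrees(np.arctan2(e[1],e[0])); aa+=360*round((a-aa)/360)
    log.append([a,aa,np.hypot(*e),n,w,n2,w2]); t,_,f=state()
    print(a,round(aa,1),round(np.hypot(*e)*1e3,1),"%.2f(%d) %.2f(%d)"%(n,w,n2,w2),t,f,hit)
    if a==245: cv2.imwrite("pics/w_top.png",r.snapshot("top")["image"])
    if hit or (w<20 and w2<20) or ((n>5.6 or n<.9) and (n2>5.6 or n2<.9)): break
json.dump(log,open("log.json","w"),default=float)
E
```

```text
(13.57, array([ 0.5517, -0.1341,  0.0555]), array([-0.1, -0. ,  0.6]))
200 201.2 49.8 3.17(40) 3.10(50) 14.04 [ 0.9 -0.1 -0.3] False
215 215.8 50.0 3.22(37) 3.18(59) 14.51 [-0.1 -0.9 -0.2] False
230 229.1 50.1 3.36(35) 3.35(68) 14.97 [-1.9  0.9 -1.6] False
245 245.2 50.2 3.51(34) 3.55(64) 15.44 [-1.6 -0.2 -0.6] False
260 251.6 49.4 3.57(28) 3.61(77) 15.83 [-0.3  0.1 -0. ] True
```

```bash
python3 - <<'E'
from h import *
S=[r.snapshot(c)["image"] for c in("side","top")]
cv2.imwrite("pics/w.png",np.hstack([cv2.resize(S[0][120:300,180:360],(400,400)),cv2.resize(S[1][100:300,180:380],(400,400))]))
print(state(),r.read_state()["wrist_torque"])
E
```

```text
(15.93, array([ 0.5821, -0.1753,  0.0532]), array([ 0.4, -0. , -0.3])) [0.04425523 0.00613885 0.01012996]
```

View pics/w.png

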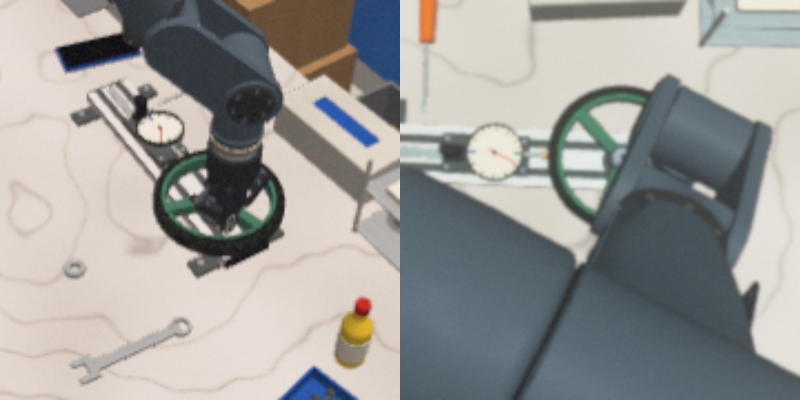

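```bash
cat > turn.py <<'E'
from h import *
import json,sys
def turn(a,end,step=15,v=.05,sf=15,read=True):
    log=json.load(open("log.json")) if read else []
    hits=0
    while a<end:
        a=min(a+step,end); hit=r.movel(fin(a,.06),velocity=v,stop_force=sf)
        f0=np.linalg.norm(r.read_state()["force"])
        if hit: hit=r.movel(fin(a,.06),velocity=v/2,stop_force=sf); hits+=1
        e=np.array(r.read_state()["ee_pos"])[:2]-axis
        aa=np.degrees(np.arctan2(e[1],e[0])); aa+=360*round((a-aa)/360)
        n=w=n2=w2=0
        if read:
            n,w,n2,w2=rd(); log.append([a,aa,np.hypot(*e),n,w,n2,w2])
        t,_,f=state()
        print(a,round(aa,1),round(np.hypot(*e)*1e3,1),"%.2f(%d) %.2f(%d)"%(n,w,n2,w2),t,f,round(f0,1),hit,hits)
        if hit or hits>4 or read and((w<20 and w2<20) or ((n>5.6 or n<.9) and (n2>5.6 or n2<.9))): break
    if read: json.dump(log,open("log.json","w"),default=float)
    return a
E
python3 - <<'E'
from turn import *
turn(248,608)
E
```

```text
263 261.2 49.6 3.67(39) 3.71(47) 16.48 [-4.6  0.2 -1. ] 4.9 False 0
278 279.7 50.9 4.03(34) 4.16(67) 16.99 [-0.4 -0.3 -0.7] 1.4 False 0
293 293.9 50.6 4.18(29) 4.31(52) 17.5 [0.1 0.  0.5] 0.5 False 0
308 308.9 50.5 4.02(30) 4.13(83) 18.01 [0.3 0.8 0.3] 0.7 False 0
323 323.6 50.3 3.71(33) 3.83(70) 18.52 [-0.  -0.6 -0.4] 0.5 False 0
338 338.4 50.2 3.51(30) 3.52(68) 19.02 [-0.   1.3  0.5] 0.8 False 0
353 352.6 50.2 3.52(30) 3.55(70) 19.53 [-0.8 -3.2  0.4] 2.5 False 0
368 367.6 50.4 3.52(31) 3.55(64) 20.04 [-0.5 -4.2  1.4] 3.4 False 0
383 382.9 50.6 3.50(31) 3.52(67) 20.55 [ 1.2 -2.2  0.9] 3.6 False 0
398 398.1 50.4 3.52(32) 3.55(64) 21.06 [ 1.8 -1.2  2.1] 3.2 False 0
413 414.0 50.2 3.54(33) 3.57(63) 21.57 [ 1.1 -0.5  0.8] 1.9 False 0
428 427.9 50.0 3.73(27) 3.84(73) 22.07 [ 2.4 -1.1  0.7] 2.0 False 0
443 441.9 50.0 4.42(41) 4.58(53) 22.58 [ 5.1 -1.3  1. ] 5.0 False 0
458 459.5 50.9 4.80(41) 4.98(48) 23.09 [1.6 1.  1.8] 2.8 False 0
473 473.8 50.6 4.40(38) 4.56(55) 23.6 [0.9 0.8 0.2] 1.7 False 0
488 489.0 50.8 3.70(34) 3.71(50) 24.11 [-0.9  0.6 -0.6] 1.0 False 0
503 503.5 50.4 3.49(39) 3.56(41) 24.62 [-0.4  0.7 -0.6] 0.9 False 0
518 518.4 50.2 3.49(35) 3.49(49) 25.12 [ 0.3  0.2 -0.6] 0.6 False 0
533 533.4 50.1 3.35(37) 3.30(53) 25.63 [-1.   0.7  0.3] 0.9 False 0
548 547.8 50.2 3.16(41) 3.09(55) 26.14 [ 0.1  1.1 -0. ] 1.6 False 0
563 562.8 50.3 3.07(41) 3.02(50) 26.65 [ 0.1  2.1 -0.4] 2.7 False 0
578 578.0 50.3 3.19(38) 3.13(52) 27.16 [-1.8  1.7 -1.7] 2.5 False 0
593 593.5 50.2 3.39(33) 3.36(72) 27.67 [-1.4  0.9 -1.5] 2.4 False 0
608 608.4 50.2 3.49(33) 3.49(70) 28.18 [-3.2  0.4 -1.6] 2.9 False 0
```

```bash
python3 - <<'E'
from turn import *
a=turn(608,788,step=20,v=.06,read=False)
if a==788:
    a=turn(788,803); a=turn(803,818.3)
E
```

```text
628 628.2 50.2 0.00(0) 0.00(0) 28.62 [-3.4  0.3 -1.6] 3.8 False 0
648 649.5 51.1 0.00(0) 0.00(0) 29.06 [-0.5 -0.9 -0.1] 1.1 False 0
668 668.7 50.6 0.00(0) 0.00(0) 29.5 [-0.4 -1.3 -1.3] 1.9 False 0
688 688.7 50.7 0.00(0) 0.00(0) 29.94 [ 1.2 -0.5  0.3] 1.3 False 0
708 708.0 50.4 0.00(0) 0.00(0) 30.38 [-0.8 -1.4  1.3] 2.1 False 0
728 727.5 50.5 0.00(0) 0.00(0) 30.82 [ 0.4 -3.3  1.2] 3.5 False 0
748 747.4 50.7 0.00(0) 0.00(0) 31.27 [ 1.9 -3.4  1.4] 4.2 False 0
768 768.4 50.5 0.00(0) 0.00(0) 31.71 [ 1.1 -0.8  1.6] 2.1 False 0
788 787.7 50.3 0.00(0) 0.00(0) 32.15 [ 2.3 -1.4  1.6] 3.2 False 0
803 803.1 50.3 4.46(41) 4.63(52) 32.66 [ 2.7 -0.1  1. ] 3.6 False 0
818 818.7 50.5 4.78(40) 4.96(47) 33.17 [2.2 0.6 1.3] 2.8 False 0
818.3 818.6 50.3 4.78(41) 4.96(48) 33.52 [1.4 1.4 0.4] 2.9 False 0
```

```bash
python3 - <<'E'
from h import *
r.movel(fin(795,.06),velocity=.05); r.movel(fin(795,.18)); r.movel(np.r_[.45,-.25,.25]); r.pause(.5)
print(rd(),state())
s=r.snapshot("top"); a=cv2.resize(s["image"][110:260,160:360],None,fx=3,fy=3,interpolation=2); cv2.imwrite("pics/end.png",a)
E
```

```text
(np.float64(4.781971089321451), np.float32(41.50617), np.float64(4.938072175045655), np.float32(44.151985)) (37.4, array([ 0.45, -0.25,  0.25]), array([-0.3,  0.4,  0.9]))
```

View pics/end.png

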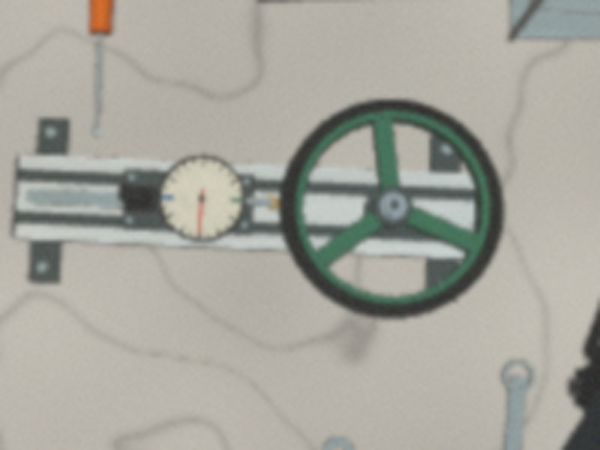

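```bash
python3 -c "
from station import r
r.close_job()"
```

```text
the job is handed in; nothing more can be done
```

The job is handed in, with the tyre's highest spot standing under the roller and the arm clear of everything. I got no verdict back, so the checks below are my own readings.

- **Gauge:** I pushed it in with the closed fingers until the needle read about 3.14 rad, then let go. It read 3.17 from the top camera and 3.10 from the side camera with the handle free.
- **Turning the wheel:** I turned it counter-clockwise by a spoke through about 1.7 turns. In every reading the needle stayed between 3.0 and 5.0 rad, so the roller was on the tyre. On the second turn I read it only close to the peak.
- **Highest spot:** the tallest reading was about 4.8 (top) and 5.0 (side) rad, well above the lesser bump at about 4.2. I came back to that spot from the same side.
- **Last check:** with the arm withdrawn, the needle read 4.78 (top) and 4.94 (side) rad, within about 0.1 mm of the highest reading each camera gave. I took only one reading after withdrawing, so I did not measure directly that the wheel stays still.

**Disagreements:**
- The two cameras differ by up to about 0.18 rad (0.3 mm) near the peak, but both put it in the same place.
- The arm stopped once on its 12 N force limit early in the turn. I saw no collision in the pictures and went on more slowly without another stop.
- I did not measure the other things on the desk again at the end. Those in the final picture (screwdriver, part of the spanner) look undisturbed.

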